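# Move the braked sample shuttle up to the reading station

## Robot

A 6-joint arm with a two-finger parallel gripper is mounted at the origin on a cart in front of the work surface, level with it; the furniture and walls round the work are solid. World frame = base frame: x ahead of the robot, y to its left, z up, the work surface at z = 0. Lengths are in mm, angles in rad, forces in N, time in s.
With the tool pointing down it reaches from about 275 to 1000 mm from the base axis. Payload 8.4 kg.
Tool frame: the origin (TCP) lies at the very end of the fingers, on their centre line; the grasp point (between the pads) lies 19 mm behind it; z points along the fingers, y is the direction in which the jaws open and shut (so a half turn about z gives the same grasp; the last joint's range is limited). The gripper opens to 85 mm and grips with 20 to 120 N. Pads are 22 mm wide; open, the fingers measure 114 mm over their backs; the gripper's body (76 mm by 85 mm) begins 54 mm behind the grasp point. The pads swing forward as they close: fully open they stand 13 mm farther back than shut.
Start: joints at [1.216, 0.353, 1.633, -0, 1.155, -0.002], TCP at [215.953, 586.509, 231.281] pointing down, gripper open.
Joint ranges: [-2.63, 2.63], [-0.92, 2.1], [0.06, 2.66], [-1.3, 4.44], [0, 2.69], [-3.02, 3.02]. Speed limits (rad/s): [2.22, 2.22, 2.79, 3.14, 3.14, 3.14].

## Interface

Orientations are given as [roll, pitch, yaw] about the fixed x, y, z axes, in that order (R = Rz(yaw) Ry(pitch) Rx(roll)).
In Python, from rig import r gives the robot as it stands.
- The arm moves only by the tool jog_arm, never from a script. Its argument "moves" is a list of rows, each an object with "grip": the gripper command: -1 is fully open, 1 is shut, values between are in proportion; "translation": the shift along the tool's x, y, z in m, a list of three; "twist": the turn, a rotation vector about the tool's x, y, z in rad, a list of three. In form: [{"grip": grip, "translation": [dx, dy, dz], "twist": [ax, ay, az]}, ...]. A call has 1 to 10 rows; each row shifts and turns the commanded pose from where the row before left it, along the tool's axes as they then stand; what a row does not reach is not made up. A row lasts 1/12 s, in which the tool goes at most 41.7 mm and 7.16 degrees, less where a joint would pass 70% of its speed; a pose out of reach is approached as far as the arm can. A call with a gripper value outside its range is refused whole. The fingers move at their own pace and stop on an object; "squeeze" is the grip in N (left out, the last holds). Time passes only in rows, so rows that do not move let the fingers close. It gives the time, the measured TCP pose, the force and the opening at its end, in the units of the state.
- r.sense(): the state, without advancing time (a new reading comes with each control period).
- r.grab_frame(name): name is "side" or "top" or "wrist"; returns (picture, depth): 400x640x3 uint8, red, green, blue; 400x640 float32, mm along the optical axis (not along the pixel's ray), 0 where there is no reading.
- r.calibration(name): a dict with "fx", "fy", "cx", "cy" (pixels), "k1" (the pictures are not rectified: a ray, as slopes to the right and down, at radius r is drawn at 1 + k1 r^2 times it, then the intrinsics apply), "R" (3x3) and "t" (3): a world point X has camera coordinates R X + t. Camera axes: x right, y down, z forward; pixel columns grow to the right and rows downward; lengths in mm; the calibration is good to about 2 mm. A picture is of the moment at which its call begins: read the wrist's pose just before it. calibration takes no time and is no camera call; for the wrist camera it gives the pose at the moment of the call.
- r.sign_off(): hands the job in, once; it reports no verdict.
The state is a dict: "clock": time; "qpos": joint angles; "qvel": joint speeds; "joint_efforts": joint torques, N m; "eef_pos": TCP position; "tcp_rot": TCP orientation; "contact_force": force on the tool from outside, world axes, zero at the start; "wrist_torque": the same for the moment, N m; "opening": opening from 0.0 (shut) to 1.0 (fully open).
Only numpy, scipy, OpenCV 4.12 (cv2) and the standard library are available. Lean on these libraries where they do the work, as an engineer would, in place of code of your own. Each camera call takes 0.05 s, during which the arm holds its last target.

## Task

The tube rack's carriage is parked on its bench rail with the brake on. Flick the red brake lever up to release it before moving the carriage, then slide the carriage along the rail to the white reading station until it sits gently against the station's spring buffer, pressing the spring a little but never bottoming it out, and push the lever fully down again so that the brake grips firmly there, with the carriage still against the buffer. Leave the other things on the bench where they are.

Things in the scene. Friction and masses are not known exactly. Their poses are not given: they have to be found in the camera images.
- rail: Aluminium bench rail fixed to the bench, 76 x 470 mm plate, 18 mm high with its steel strip. Origin: centre of its underside. +y runs along the rail towards the white reading station, +x away from the robot, z up. The lever side of everything faces -x.
- carriage: Grey carriage, slides only along the rail's y: 70 mm wide, y from -115 to +109 mm about its origin, deck 34 mm above the bench. Bears a blue tube rack (top 93 mm, tubes 120 mm above the bench; its near end 53 mm to +y of the lever). Origin: rail's centre line, bench height; axes as the rail's. Friction 1.5 N with the brake off; the brake holds 10 N. Starts 72 to 168 mm short of the buffer.
- station: White reading station on the rail's +y end, 84x54x113 mm; origin under its centre, 210 mm along +y of the rail's. A black rubber spring buffer (20 mm, 36 mm up) meets the carriage's +y end. Its rod is set anew each time: first contact with the carriage's origin anywhere 22 to 58 mm along +y of the rail's, so feel for it. 2 N per mm, bottoms out at 3 mm (6 N).
- brake_lever (a joint): Angle of the brake lever, rad, about the rail's y: 0 released (raised, arm 1.10 above level), grows as it is pushed down; end stop at 0.87. Stiff hinge: stays where it is left, 5 N at the grip to move it. From 0.60 on it presses the sprung brake shoe on the rail, which raises the force to 10 N; it starts at about 0.80.
- lever_grip (a point): Middle of the red grip of the brake lever, 80 mm from the hinge along the arm. Grip: 46 mm long along the arm, 16 mm wide along the rail's y, 14 mm thick; free on both sides. The arm points from the hinge to the rail's -x, upwards. About 71 mm above the bench when locked, 119 mm when released.
- lever_hinge (a point): Hinge of the brake lever, on its axis (parallel to the rail's y), 48 mm above the bench, 26 mm to +x and 88 mm to -y of the carriage's origin.
- shoe: Black rubber brake shoe, 20x30x10 mm, under the lever in the carriage; origin under its centre, 18 mm above the bench on the steel strip when gripping.
- strip: Bright steel strip along the rail that the shoe grips, 30 mm wide, 405 mm long, its top 18 mm above the bench; origin and axes as the rail's.
- orange_cup: Bystander: the nearer white specimen cup with orange lid, 52 mm across, 56 mm high; origin centre of underside.
- cover_box: Bystander: small white and violet carton, 46 x 48 x 18 mm; origin centre of underside.
- red_marker: Bystander: white marker pen with red cap, 135 mm long, 16 mm thick, lying; origin under its middle.

How it is judged:
By the outcome, as a careful person would: the job done as asked, in the order asked, and still so for the second after the job is handed in, with the robot touching nothing.
It also fails if it takes over 58 s, if anything falls off the work surface, if the arm or the gripper's body presses on something with over 40 N, if the wrist force passes 120 N, or if a joint passes its speed limit or range.

## Working session

There is one attempt and no reset: what is moved stays moved. The work goes in short steps, Python scripts to look and compute and a tool call to move; the robot and the scene stay as the last step left them, time stands still between calls to the robot, and variables do not carry over. Pictures are saved under pics/ and viewed, and the job is handed in when it is done.

Besides the shell and the picture viewer there is one more tool, called after "Request:" as name(argument=value, ...) on one line, values as JSON. jog_arm: Moves the arm, as the interface text tells. Its arguments: {"type":"object","properties":{"moves":{"type":"array"},"squeeze":{"type":"number"}},"required":["moves"]}

```bash
ls; mkdir -p pics
python3 - <<'E'
from rig import r
import cv2
s=r.sense();print(s)
for n in("side","top","wrist"):
    c=r.calibration(n);print(n,c)
    p,d=r.grab_frame(n);cv2.imwrite(f"pics/{n}0.png",p[:,:,::-1]);
    import numpy as np;np.savez(f"{n}0.npz",p=p,d=d)
E
```

```text
pics
{'clock': 0.0, 'qpos': array([ 1.21561148e+00,  3.53654137e-01,  1.63418589e+00,  3.19662290e-06,
        1.15519378e+00, -2.40974564e-03]), 'qvel': array([-9.23044208e-04, -8.40152112e-04,  6.50536079e-04, -5.88854420e-04,
        1.07934405e-04,  1.99953973e-05]), 'joint_efforts': array([ 2.00885210e-03, -6.05253267e+01, -3.42074203e+01,  7.54795565e-05,
        9.28479829e-03,  7.20479829e-05]), 'eef_pos': array([215.76863489, 586.03542726, 230.53579885]), 'tcp_rot': array([-3.14015151e+00, -6.39545585e-06,  2.78881625e+00]), 'contact_force': array([0.42920462, 0.08209177, 0.01324374]), 'wrist_torque': array([-0.04000224, -0.03579167,  0.05258345]), 'opening': 0.9985262729822424}
side {'fx': 394.7114444608986, 'fy': 394.7114444608986, 'cx': 318.4512765757889, 'cy': 203.73639239140255, 'k1': -0.08746559888127439, 'R': array([[ 0.96558456, -0.25914855, -0.02210181],
       [-0.18516361, -0.62525919, -0.75813282],
       [ 0.18264966,  0.7361338 , -0.6517255 ]]), 't': array([-415.89279857,  299.84535731,  947.66611482])}
top {'fx': 400.5894637907405, 'fy': 400.5894637907405, 'cx': 323.27413903377607, 'cy': 205.50901588227927, 'k1': -0.03672117094398663, 'R': array([[-0.01097121, -0.99973287,  0.02034274],
       [-0.99163988,  0.00826213, -0.12877142],
       [ 0.12856894, -0.02158545, -0.99146563]]), 't': array([195.92399414, 506.2098465 , 914.50389836])}
wrist {'fx': 345.02038622597144, 'fy': 345.02038622597144, 'cx': 317.5506894916363, 'cy': 201.1250734978212, 'k1': -0.0723556631754045, 'R': array([[ 3.44876583e-01,  9.38647699e-01, -7.99503348e-04],
       [ 8.88115187e-01, -3.26034060e-01,  3.23964822e-01],
       [ 3.03828169e-01, -1.12437932e-01, -9.46068790e-01]]), 't': array([-624.26870833,  -43.41727294,  380.70708021])}
```

View pics/side0.png

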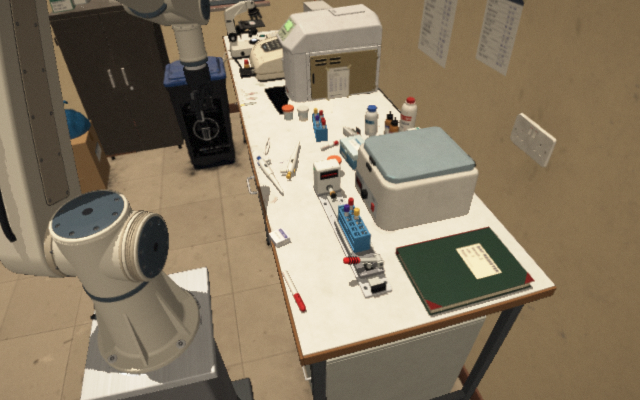

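View pics/top0.png

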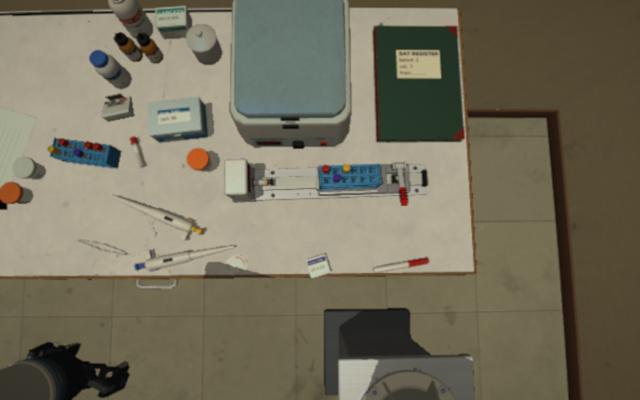

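View pics/wrist0.png

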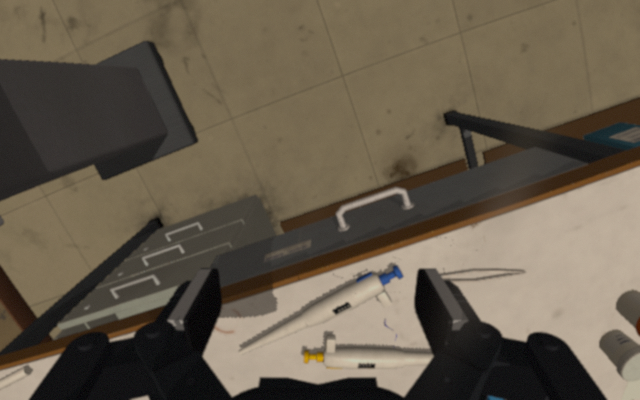

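```bash
cat > h.py <<'E'
import numpy as np,cv2
def ray(c,u,v):
    K=np.array([[c['fx'],0,c['cx']],[0,c['fy'],c['cy']],[0,0,1.]])
    p=cv2.undistortPoints(np.array([[[u,v]]],float),K,np.array([c['k1'],0,0,0.]))[0,0]
    d=c['R'].T@np.array([p[0],p[1],1.]);o=-c['R'].T@c['t'];return o,d
def onz(c,u,v,z):
    o,d=ray(c,u,v);return o+d*(z-o[2])/d[2]
def proj(c,X):
    q=c['R']@np.array(X,float)+c['t'];K=np.array([[c['fx'],0,c['cx']],[0,c['fy'],c['cy']],[0,0,1.]])
    return cv2.projectPoints(q.reshape(1,1,3),np.zeros(3),np.zeros(3),K,np.array([c['k1'],0,0,0.]))[0].ravel()
def dep(c,u,v,z):
    o,d=ray(c,u,v);return o+d*z/ (c['R']@d)[2]
E
python3 - <<'E'
import numpy as np,cv2
t=np.load('top0.npz')['p'];s=np.load('side0.npz')['p']
cv2.imwrite('pics/topc.png',cv2.resize(t[140:220,215:440,::-1],None,fx=3.5,fy=3.5,interpolation=cv2.INTER_CUBIC))
cv2.imwrite('pics/sidec.png',cv2.resize(s[150:305,290:400,::-1],None,fx=3.8,fy=3.8,interpolation=cv2.INTER_CUBIC))
E
```

```text
(no output)
```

View pics/topc.png

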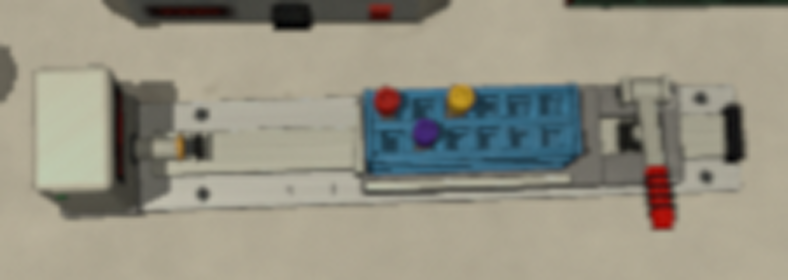

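View pics/sidec.png

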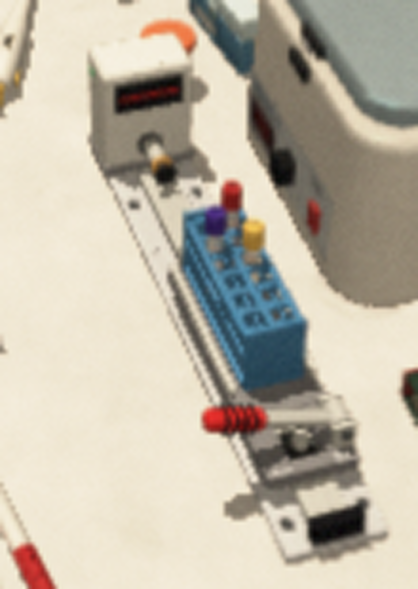

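Run:
```python
import numpy as np,cv2
from rig import r
from h import *
ct=r.calibration('top');cs=r.calibration('side')
t=np.load('top0.npz');s=np.load('side0.npz')
T=lambda x,y,z:onz(ct,215+x/3.5-.35,140+y/3.5-.35,z)
for n,x,y,z in [('nearL',140,212,15),('nearR',742,190,15),('farR',742,85,15),('h1',201,114,15),('h2',201,194,15),('h3',700,98,15),('h4',706,177,15),
 ('st',36,70,113),('st',108,70,113),('st',112,190,113),('st',36,188,113),('buf',208,147,36),('rackNE',582,160,93),('rackFE',578,88,93),('rackfarend',367,90,93)]:
    print(n,T(x,y,z).round(1))
for n,x,y in [('nearR',100,0)]: pass
# grip: red mask
cen=[]
for p,c,roi in((t['p'],ct,(180,212,390,415)),(s['p'],cs,(250,272,335,365))):
    a=p[roi[0]:roi[1],roi[2]:roi[3]].astype(int);m=(a[...,0]>110)&(a[...,1]<70)&(a[...,2]<80)
    v,u=np.nonzero(m);u=u+roi[2];v=v+roi[0];print(len(u),u.min(),u.max(),v.min(),v.max(),u.mean(),v.mean())
    cen.append(ray(c,(u.min()+u.max())/2 if 0 else u.mean(),v.mean()))
(o1,d1),(o2,d2)=cen
A=np.c_[d1,-d2];k=np.linalg.lstsq(A,o2-o1,rcond=None)[0]
print('grip',o1+d1*k[0],o2+d2*k[1])
print('side st/rail', [ (x,y,onz(cs,290+x/3.8-.35,150+y/3.8-.35,z).round(1)) for x,y,z in [(285,560,15),(388,535,15),(165,172,36)]])
```

```text
nearL [524.3 355.1  15. ]
nearR [536.4 -60.6  15. ]
farR [610.8 -64.   15. ]
h1 [592.4 313.8  15. ]
h2 [536.4 313.4  15. ]
h3 [601.6 -33.9  15. ]
h4 [545.7 -35.8  15. ]
st [600.  406.1 113. ]
st [599.6 361.3 113. ]
st [523.9 357.7 113. ]
st [525.6 404.5 113. ]
buf [565.1 306.7  36. ]
rackNE [544.1  63.5  93. ]
rackFE [591.   64.7  93. ]
rackfarend [590.4 199.8  93. ]
62 399 407 187 204 403.3225806451613 197.0483870967742
68 344 359 257 263 350.8235294117647 259.45588235294116
grip [520.43382575   9.86992146  73.21055644] [520.37453679   9.87898679  73.19964202]
side st/rail [(285, 560, array([532.2, -70.2,  15. ])), (388, 535, array([605.2, -70.5,  15. ])), (165, 172, array([564. , 313.9,  36. ]))]
```

Request:
jog_arm(moves=[{"grip":-0.2,"translation":[0,0,0],"twist":[0,0,-0.0955]},{"grip":-0.2,"translation":[0,0,0],"twist":[0,0,-0.0955]},{"grip":-0.2,"translation":[0,0,0],"twist":[0,0,-0.0955]},{"grip":-0.2,"translation":[0,0,0],"twist":[0,0,-0.0955]},{"grip":-0.2,"translation":[-0.01,-0.02,0.002],"twist":[0,0,0]},{"grip":-0.2,"translation":[-0.0144,-0.0292,0.003],"twist":[0,0,0]},{"grip":-0.2,"translation":[-0.0144,-0.0292,0.003],"twist":[0,0,0]},{"grip":-0.2,"translation":[-0.0144,-0.0292,0.003],"twist":[0,0,0]},{"grip":-0.2,"translation":[-0.0144,-0.0292,0.003],"twist":[0,0,0]},{"grip":-0.2,"translation":[-0.0144,-0.0292,0.003],"twist":[0,0,0]}])

```text
clock: 0.98
eef_pos: [303.1, 421.4, 214.0]
tcp_rot: [-3.141, -0.0, -3.112]
contact_force: [0.4, 0.6, 0.4]
opening: 0.597
```

Request:
jog_arm(moves=[{"grip":-0.2,"translation":[-0.0144,-0.0292,0.003],"twist":[0,0,0]},{"grip":-0.2,"translation":[-0.0144,-0.0292,0.003],"twist":[0,0,0]},{"grip":-0.2,"translation":[-0.0144,-0.0292,0.003],"twist":[0,0,0]},{"grip":-0.2,"translation":[-0.0144,-0.0292,0.003],"twist":[0,0,0]},{"grip":-0.2,"translation":[-0.0144,-0.0292,0.003],"twist":[0,0,0]},{"grip":-0.2,"translation":[-0.0144,-0.0292,0.003],"twist":[0,0,0]},{"grip":-0.2,"translation":[-0.0144,-0.0292,0.003],"twist":[0,0,0]},{"grip":-0.2,"translation":[-0.0144,-0.0292,0.003],"twist":[0,0,0]},{"grip":-0.2,"translation":[-0.0144,-0.0292,0.003],"twist":[0,0,0]},{"grip":-0.2,"translation":[-0.0144,-0.0292,0.003],"twist":[0,0,0]}])

```text
clock: 1.82
eef_pos: [455.6, 133.7, 184.1]
tcp_rot: [3.142, -0.0, -3.112]
contact_force: [-0.7, 0.6, -0.3]
opening: 0.6
```

Request:
jog_arm(moves=[{"grip":-0.2,"translation":[-0.0121,-0.0252,0.006],"twist":[0,0,0]},{"grip":-0.2,"translation":[-0.0121,-0.0252,0.006],"twist":[0,0,0]},{"grip":-0.2,"translation":[-0.0121,-0.0252,0.006],"twist":[0,0,0]},{"grip":-0.2,"translation":[-0.0121,-0.0252,0.006],"twist":[0,0,0]},{"grip":-0.2,"translation":[-0.0121,-0.0252,0.006],"twist":[0,0,0]},{"grip":-0.2,"translation":[0,0,0],"twist":[0,0,0]},{"grip":-0.2,"translation":[0,0,0],"twist":[0,0,0]}])

```text
clock: 2.4
eef_pos: [519.4, 10.0, 153.7]
tcp_rot: [3.142, -0.001, -3.115]
contact_force: [0.8, 0.1, -0.6]
opening: 0.6
```

Run:
```python
from rig import r
import cv2,numpy as np
from h import *
c=r.calibration('wrist');print(r.sense()['eef_pos'])
p,d=r.grab_frame('wrist');np.savez('wrist1.npz',p=p,d=d);cv2.imwrite("pics/wrist1.png",p[:,:,::-1])
print('pred grip',proj(c,[520.4,9.9,72]))
a=p.astype(int);m=((a[...,0]>110)&(a[...,1]<70)&(a[...,2]<80)).astype(np.uint8)
n,l,st,ce=cv2.connectedComponentsWithStats(m)
for i in range(1,n):
    if st[i,4]>80: print(st[i],ce[i],onz(c,*ce[i],72+5))
```

```text
[519.39210079  10.00561778 153.72482183]
pred grip [317.90490148 210.52554434]
[308 187  22  22 388] [318.17010309 197.90979381] [509.50546316   9.76879859  77.        ]
[575 317  19  18 193] [583.69948187 325.38860104] [613.95095279 231.56697271  77.        ]
```

View pics/wrist1.png

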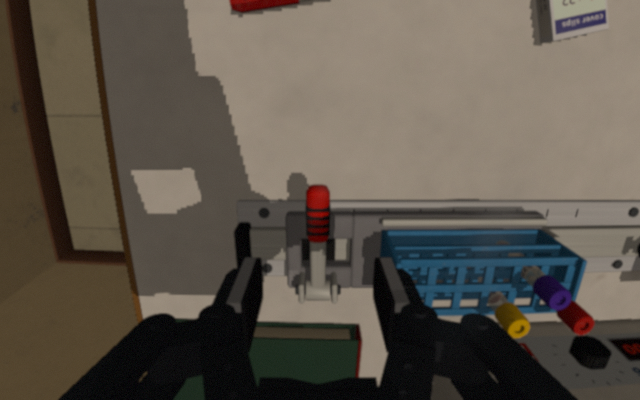

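Request:
jog_arm(moves=[{"grip":-0.2,"translation":[0,0,0.01],"twist":[0,0,0]},{"grip":-0.2,"translation":[0,0,0.01],"twist":[0,0,0]},{"grip":-0.2,"translation":[0,0,0.01],"twist":[0,0,0]},{"grip":-0.2,"translation":[0,0,0.01],"twist":[0,0,0]},{"grip":-0.2,"translation":[0,0,0.01],"twist":[0,0,0]},{"grip":-0.2,"translation":[0,0,0.01],"twist":[0,0,0]},{"grip":-0.2,"translation":[0,0,0.01],"twist":[0,0,0]},{"grip":-0.2,"translation":[0,0,0.01],"twist":[0,0,0]},{"grip":-0.2,"translation":[0,0,0.01],"twist":[0,0,0]},{"grip":-0.2,"translation":[0,0,0.01],"twist":[0,0,0]}])

```text
clock: 3.28
eef_pos: [519.4, 11.1, 53.2]
tcp_rot: [3.142, -0.0, -3.112]
contact_force: [0.2, 0.4, 0.7]
opening: 0.599
```

Run:
```python
from rig import r
import cv2,numpy as np
from h import *
c=r.calibration('wrist');s=r.sense();print(s['eef_pos'],s['contact_force'])
p,d=r.grab_frame('wrist');cv2.imwrite("pics/wrist2.png",p[:,:,::-1])
print('axis pt',proj(c,s['eef_pos']+[0,0,25]))
a=p.astype(int);m=((a[...,0]>90)&(a[...,1]<60)&(a[...,2]<70)).astype(np.uint8)
n,l,st,ce=cv2.connectedComponentsWithStats(m)
for i in range(1,n):
    if st[i,4]>80: print(st[i],ce[i],onz(c,*ce[i],72+7))
```

```text
[519.38801307  11.1059173   53.24576769] [0.19632776 0.43699354 0.65694718]
axis pt [318.59155521 300.37990643]
[301 258  34  32 700] [319.36285714 271.79714286] [505.71076353  10.97988028  79.        ]
```

View pics/wrist2.png

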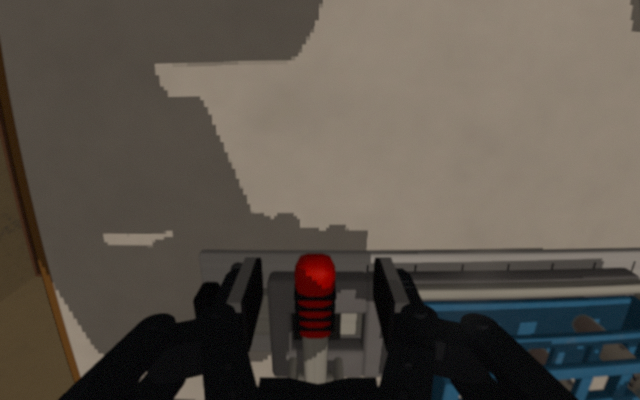

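Request:
jog_arm(moves=[{"grip":0.2,"translation":[0,-0.0008,0],"twist":[0,0,0]},{"grip":0.4,"translation":[0,0,0],"twist":[0,0,0]},{"grip":0.5,"translation":[0,0,0],"twist":[0,0,0]},{"grip":0.5,"translation":[0,0,0],"twist":[0,0,0]}], squeeze=30)

```text
clock: 3.67
eef_pos: [519.9, 10.3, 54.8]
tcp_rot: [3.142, 0.001, -3.112]
contact_force: [0.1, 0.2, 0.2]
opening: 0.248
```

Run:
```python
from rig import r
import cv2,numpy as np
s=r.sense();print(s['eef_pos'],s['contact_force'],s['opening'])
p,d=r.grab_frame('wrist');cv2.imwrite("pics/wrist3.png",cv2.resize(p[220:400,180:460,::-1],None,fx=2.8,fy=2.8))
```

```text
[519.86536461  10.28899001  54.8284103 ] [0.11877931 0.2140467  0.16589792] 0.24824952647531212
```

View pics/wrist3.png

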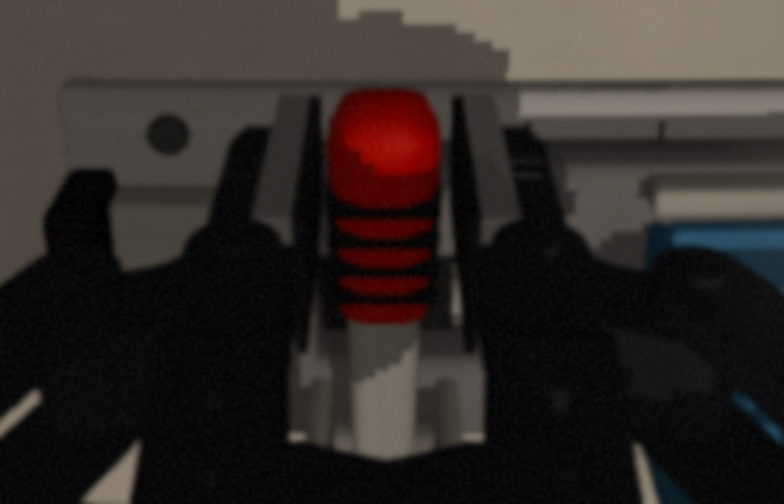

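Request:
jog_arm(moves=[{"grip":0.6,"translation":[0,-0.0003,0],"twist":[0,0,0]},{"grip":0.7,"translation":[0,0,0],"twist":[0,0,0]},{"grip":1,"translation":[0,0,0],"twist":[0,0,0]},{"grip":1,"translation":[0,0,0],"twist":[0,0,0]},{"grip":1,"translation":[0,0,0],"twist":[0,0,0]}], squeeze=30)

```text
clock: 4.13
eef_pos: [519.7, 10.0, 54.7]
tcp_rot: [-3.141, 0.001, -3.112]
contact_force: [-0.0, -1.4, 5.8]
opening: 0.185
```

Request:
jog_arm(moves=[{"grip":1,"translation":[-0.0021,0,-0.006],"twist":[0,0,0]},{"grip":1,"translation":[-0.0026,0,-0.0058],"twist":[0,0,0]},{"grip":1,"translation":[-0.0031,0,-0.0056],"twist":[0,0,0]}], squeeze=30)

```text
clock: 4.38
eef_pos: [526.4, 10.1, 71.5]
tcp_rot: [-3.141, -0.002, -3.112]
contact_force: [1.3, -1.4, -11.5]
opening: 0.179
```

Request:
jog_arm(moves=[{"grip":1,"translation":[-0.0035,0,-0.0053],"twist":[0,0,0]},{"grip":1,"translation":[-0.0039,0,-0.0051],"twist":[0,0,0]},{"grip":1,"translation":[-0.0043,0,-0.0047],"twist":[0,0,0]},{"grip":1,"translation":[-0.0047,0,-0.0044],"twist":[0,0,0]},{"grip":1,"translation":[-0.005,0,-0.004],"twist":[0,0,0]}])

```text
clock: 4.8
eef_pos: [547.0, 10.8, 95.1]
tcp_rot: [-3.142, -0.004, -3.112]
contact_force: [-5.9, -0.7, -6.9]
opening: 0.184
```

Run:
```python
from rig import r
import cv2,numpy as np
s=r.sense();print(s['eef_pos'],s['contact_force'],s['opening'])
for n in ('wrist','side'):
    p,d=r.grab_frame(n);q=p if n=='wrist' else cv2.resize(p[170:300,280:420],None,fx=4,fy=4)
    cv2.imwrite(f"pics/{n}4.png",q[:,:,::-1])
```

```text
[547.04537052  10.81481492  95.13817878] [-5.9041573  -0.69841238 -6.87266558] 0.1835265616110604
```

View pics/wrist4.png

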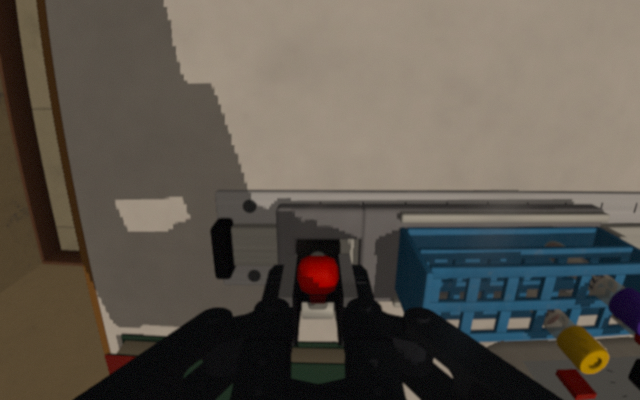

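View pics/side4.png

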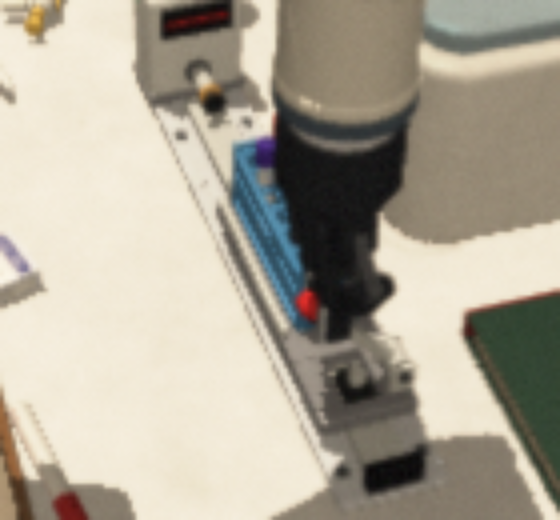

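Request:
jog_arm(moves=[{"grip":1,"translation":[-0.0053,0,-0.0036],"twist":[0,0,0]},{"grip":1,"translation":[-0.0056,0,-0.0031],"twist":[0,0,0]},{"grip":1,"translation":[0,0,0],"twist":[0,0,0]}])

```text
clock: 5.15
eef_pos: [558.9, 11.2, 102.5]
tcp_rot: [-3.142, -0.003, -3.112]
contact_force: [-6.2, -1.6, 1.6]
opening: 0.179
```

Request:
jog_arm(moves=[{"grip":1,"translation":[-0.0015,0,-0.0007],"twist":[0,0,0]},{"grip":1,"translation":[0,0,0],"twist":[0,0,0]}])

```text
clock: 5.32
eef_pos: [559.5, 11.2, 102.8]
tcp_rot: [-3.142, -0.004, -3.112]
contact_force: [-7.8, -1.0, -1.3]
opening: 0.183
```

Request:
jog_arm(moves=[{"grip":1,"translation":[-0.0015,0,-0.0007],"twist":[0,0,0]},{"grip":1,"translation":[0,0,0],"twist":[0,0,0]}])

```text
clock: 5.48
eef_pos: [560.6, 11.2, 103.3]
tcp_rot: [-3.142, -0.005, -3.112]
contact_force: [-9.1, -1.7, -1.9]
opening: 0.181
```

Request:
jog_arm(moves=[{"grip":1,"translation":[-0.0018,0,-0.0008],"twist":[0,0,0]},{"grip":1,"translation":[0,0,0],"twist":[0,0,0]}])

```text
clock: 5.65
eef_pos: [562.4, 11.3, 104.2]
tcp_rot: [-3.142, -0.005, -3.112]
contact_force: [-9.4, -1.4, -1.3]
opening: 0.178
```

Run:
```python
from rig import r
import cv2,numpy as np
from h import *
s=r.sense();print(s['eef_pos'],s['contact_force'],s['opening'])
p,d=r.grab_frame('side');c=r.calibration('side')
cv2.imwrite(f"pics/side5.png",cv2.resize(p[170:300,280:420,::-1],None,fx=4,fy=4))
```

```text
[562.37175027  11.2649349  104.16225768] [-9.38649084 -1.39047878 -1.3120508 ] 0.17817970326599078
```

View pics/side5.png

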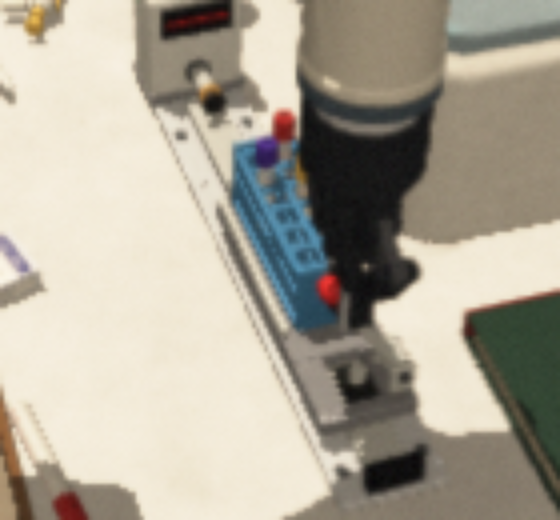

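Request:
jog_arm(moves=[{"grip":1,"translation":[0.0005,0.003,0],"twist":[0,0,0]},{"grip":1,"translation":[0,0.006,0],"twist":[0,0,0]},{"grip":1,"translation":[0,0.009,0],"twist":[0,0,0]},{"grip":1,"translation":[0,0.01,0],"twist":[0,0,0]},{"grip":1,"translation":[0,0.01,0],"twist":[0,0,0]},{"grip":1,"translation":[0,0.01,0],"twist":[0,0,0]},{"grip":1,"translation":[0,0.01,0],"twist":[0,0,0]},{"grip":1,"translation":[0,0.006,0],"twist":[0,0,0]},{"grip":1,"translation":[0,0.003,0],"twist":[0,0,0]},{"grip":1,"translation":[0,0.001,0],"twist":[0,0,0]}])

```text
clock: 6.53
eef_pos: [560.6, 79.8, 104.2]
tcp_rot: [-3.141, -0.003, -3.112]
contact_force: [-5.8, -2.1, -3.3]
opening: 0.177
```

Run:
```python
from rig import r
import cv2,numpy as np
from h import *
s=r.sense();print(s['eef_pos'],s['contact_force'],s['opening'])
for n,(a,b,e,f) in dict(side=(170,300,280,420),top=(140,220,215,440)).items():
    p,d=r.grab_frame(n)
    cv2.imwrite(f"pics/{n}6.png",cv2.resize(p[a:b,e:f,::-1],None,fx=3.5,fy=3.5,interpolation=cv2.INTER_CUBIC))
```

```text
[560.57176386  79.84572048 104.22791482] [-5.80117504 -2.12979589 -3.30994709] 0.17748222351200926
```

View pics/side6.png

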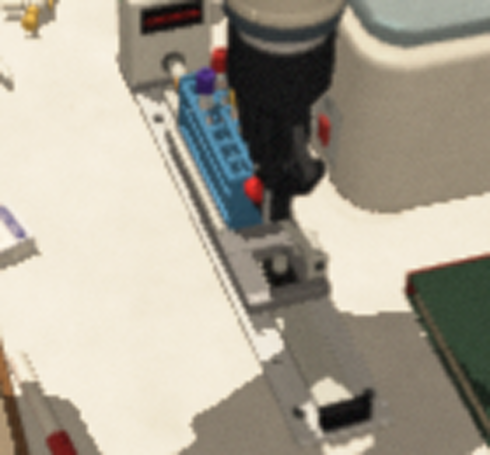

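View pics/top6.png

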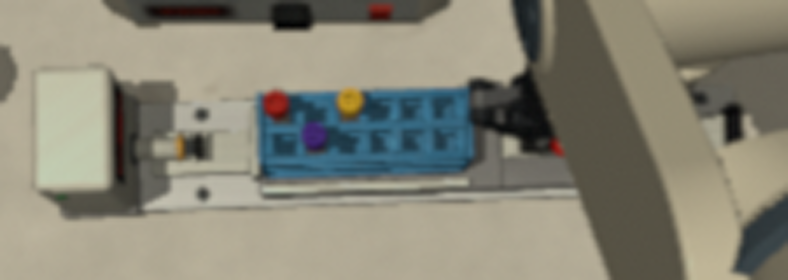

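Request:
jog_arm(moves=[{"grip":1,"translation":[0,0.002,0],"twist":[0,0,0]},{"grip":1,"translation":[0,0.002,0],"twist":[0,0,0]},{"grip":1,"translation":[0,0.002,0],"twist":[0,0,0]},{"grip":1,"translation":[0,0.002,0],"twist":[0,0,0]},{"grip":1,"translation":[0,0.002,0],"twist":[0,0,0]},{"grip":1,"translation":[0,0.002,0],"twist":[0,0,0]},{"grip":1,"translation":[0,0.001,0],"twist":[0,0,0]},{"grip":1,"translation":[0,0.0005,0],"twist":[0,0,0]}])

```text
clock: 7.3
eef_pos: [560.2, 92.9, 104.2]
tcp_rot: [-3.141, -0.003, -3.112]
contact_force: [-6.3, -1.0, -3.7]
opening: 0.176
```

Run:
```python
from rig import r
import cv2,numpy as np
from h import *
s=r.sense();print(s['eef_pos'],s['contact_force'],s['opening'])
for n,(a,b,e,f) in dict(top=(160,205,240,320)).items():
    p,d=r.grab_frame(n)
    cv2.imwrite(f"pics/{n}7.png",cv2.resize(p[a:b,e:f,::-1],None,fx=9,fy=9,interpolation=cv2.INTER_CUBIC))
```

```text
[560.20637064  92.85858266 104.19318921] [-6.26982334 -1.02019694 -3.65594671] 0.17649269208690013
```

View pics/top7.png

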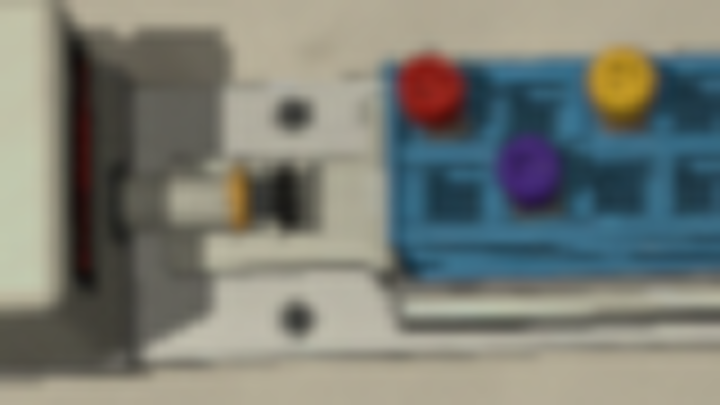

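Request:
jog_arm(moves=[{"grip":1,"translation":[0,0.001,0],"twist":[0,0,0]},{"grip":1,"translation":[0,0.001,0],"twist":[0,0,0]},{"grip":1,"translation":[0,0.001,0],"twist":[0,0,0]},{"grip":1,"translation":[0,0.001,0],"twist":[0,0,0]},{"grip":1,"translation":[0,0.001,0],"twist":[0,0,0]},{"grip":1,"translation":[0,0.001,0],"twist":[0,0,0]},{"grip":1,"translation":[0,0.001,0],"twist":[0,0,0]},{"grip":1,"translation":[0,0.001,0],"twist":[0,0,0]}])

```text
clock: 8.02
eef_pos: [560.0, 100.7, 104.2]
tcp_rot: [-3.141, -0.003, -3.112]
contact_force: [-6.3, -1.4, -3.0]
opening: 0.178
```

Request:
jog_arm(moves=[{"grip":1,"translation":[0,0.0005,0],"twist":[0,0,0]},{"grip":1,"translation":[0,0.0005,0],"twist":[0,0,0]}])

```text
clock: 8.18
eef_pos: [560.0, 101.8, 104.2]
tcp_rot: [-3.141, -0.003, -3.112]
contact_force: [-6.7, -1.9, -3.7]
opening: 0.177
```

Request:
jog_arm(moves=[{"grip":1,"translation":[0,0.0005,0],"twist":[0,0,0]},{"grip":1,"translation":[0,0.0005,0],"twist":[0,0,0]}])

```text
clock: 8.35
eef_pos: [559.9, 102.7, 104.2]
tcp_rot: [-3.141, -0.003, -3.112]
contact_force: [-6.3, -1.0, -2.6]
opening: 0.182
```

Request:
jog_arm(moves=[{"grip":1,"translation":[0,0.0005,0],"twist":[0,0,0]},{"grip":1,"translation":[0,0.0005,0],"twist":[0,0,0]}])

```text
clock: 8.52
eef_pos: [559.9, 103.7, 104.2]
tcp_rot: [-3.141, -0.003, -3.112]
contact_force: [-5.6, -2.2, -3.6]
opening: 0.183
```

Run:
```python
from rig import r
import cv2,numpy as np
for n,(a,b,e,f) in dict(top=(160,205,240,320)).items():
    p,d=r.grab_frame(n)
    cv2.imwrite(f"pics/{n}8.png",cv2.resize(p[a:b,e:f,::-1],None,fx=9,fy=9,interpolation=cv2.INTER_CUBIC))
```

```text
(no output)
```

View pics/top8.png

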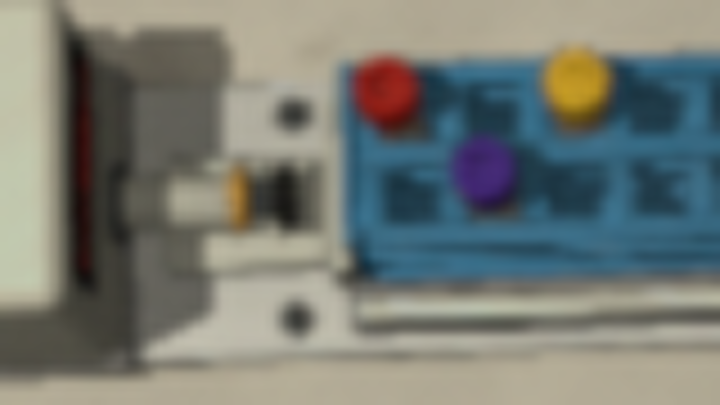

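Request:
jog_arm(moves=[{"grip":1,"translation":[0,0.0005,0],"twist":[0,0,0]},{"grip":1,"translation":[0,0.0005,0],"twist":[0,0,0]}])

```text
clock: 8.73
eef_pos: [559.9, 104.7, 104.2]
tcp_rot: [-3.141, -0.003, -3.112]
contact_force: [-6.6, -0.9, -4.5]
opening: 0.181
```

Request:
jog_arm(moves=[{"grip":1,"translation":[0,0.0005,0],"twist":[0,0,0]},{"grip":1,"translation":[0,0.0005,0],"twist":[0,0,0]}])

```text
clock: 8.9
eef_pos: [559.9, 105.7, 104.2]
tcp_rot: [-3.141, -0.003, -3.112]
contact_force: [-6.3, -1.6, -3.7]
opening: 0.181
```

Request:
jog_arm(moves=[{"grip":1,"translation":[0,0.0005,0],"twist":[0,0,0]},{"grip":1,"translation":[0,0.0005,0],"twist":[0,0,0]}])

```text
clock: 9.07
eef_pos: [559.9, 106.7, 104.2]
tcp_rot: [-3.141, -0.003, -3.112]
contact_force: [-5.1, -2.0, -3.1]
opening: 0.182
```

Request:
jog_arm(moves=[{"grip":1,"translation":[0,0.0005,0],"twist":[0,0,0]},{"grip":1,"translation":[0,0.0005,0],"twist":[0,0,0]}])

```text
clock: 9.23
eef_pos: [559.8, 107.7, 104.2]
tcp_rot: [-3.141, -0.003, -3.112]
contact_force: [-5.5, -1.0, -4.5]
opening: 0.181
```

Request:
jog_arm(moves=[{"grip":1,"translation":[0,0.0005,0],"twist":[0,0,0]},{"grip":1,"translation":[0,0.0005,0],"twist":[0,0,0]}])

```text
clock: 9.4
eef_pos: [559.8, 108.7, 104.2]
tcp_rot: [-3.141, -0.003, -3.112]
contact_force: [-5.5, -1.8, -4.1]
opening: 0.179
```

Request:
jog_arm(moves=[{"grip":1,"translation":[0,0.0005,0],"twist":[0,0,0]}])

```text
clock: 9.48
eef_pos: [559.8, 109.2, 104.2]
tcp_rot: [-3.141, -0.003, -3.112]
contact_force: [-5.8, -0.6, -3.5]
opening: 0.179
```

Request:
jog_arm(moves=[{"grip":1,"translation":[0,0.0005,0],"twist":[0,0,0]}])

```text
clock: 9.57
eef_pos: [559.8, 109.7, 104.2]
tcp_rot: [-3.141, -0.003, -3.112]
contact_force: [-5.3, -1.3, -4.4]
opening: 0.178
```

Request:
jog_arm(moves=[{"grip":1,"translation":[0,0.0005,0],"twist":[0,0,0]}])

```text
clock: 9.65
eef_pos: [559.7, 110.2, 104.2]
tcp_rot: [-3.141, -0.003, -3.112]
contact_force: [-5.9, -1.6, -4.0]
opening: 0.18
```

Request:
jog_arm(moves=[{"grip":1,"translation":[0,0.0005,0],"twist":[0,0,0]}])

```text
clock: 9.73
eef_pos: [559.7, 110.7, 104.2]
tcp_rot: [-3.141, -0.003, -3.112]
contact_force: [-6.6, -1.6, -3.0]
opening: 0.18
```

Request:
jog_arm(moves=[{"grip":1,"translation":[0,0.0005,0],"twist":[0,0,0]}])

```text
clock: 9.82
eef_pos: [559.7, 111.2, 104.2]
tcp_rot: [-3.141, -0.003, -3.112]
contact_force: [-6.2, -1.6, -5.7]
opening: 0.181
```

Request:
jog_arm(moves=[{"grip":1,"translation":[0,0.0005,0],"twist":[0,0,0]}])

```text
clock: 9.9
eef_pos: [559.7, 111.7, 104.2]
tcp_rot: [-3.141, -0.003, -3.112]
contact_force: [-5.4, -1.8, -4.2]
opening: 0.182
```

Run:
```python
from rig import r
import cv2,numpy as np
print(r.sense()['contact_force'])
for n,(a,b,e,f) in dict(top=(160,205,240,320)).items():
    p,d=r.grab_frame(n)
    cv2.imwrite(f"pics/{n}9.png",cv2.resize(p[a:b,e:f,::-1],None,fx=9,fy=9,interpolation=cv2.INTER_CUBIC))
print(r.sense()['contact_force'])
```

```text
[-5.44045555 -1.75121979 -4.15663561]
[-5.47853083 -0.93102984 -3.38692803]
```

View pics/top9.png

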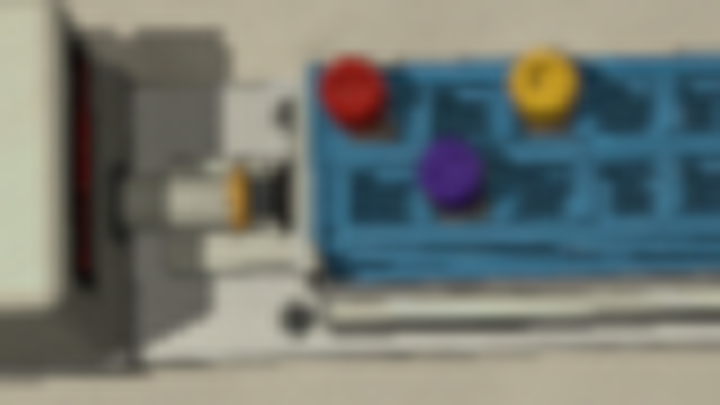

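Request:
jog_arm(moves=[{"grip":1,"translation":[0,0.0005,0],"twist":[0,0,0]}])

```text
clock: 10.03
eef_pos: [559.7, 112.2, 104.2]
tcp_rot: [-3.141, -0.003, -3.112]
contact_force: [-5.0, -1.9, -3.3]
opening: 0.179
```

Request:
jog_arm(moves=[{"grip":1,"translation":[0,0.0005,0],"twist":[0,0,0]}])

```text
clock: 10.12
eef_pos: [559.7, 112.7, 104.2]
tcp_rot: [-3.141, -0.003, -3.112]
contact_force: [-5.8, -0.9, -3.9]
opening: 0.179
```

Request:
jog_arm(moves=[{"grip":1,"translation":[0,0.0005,0],"twist":[0,0,0]}])

```text
clock: 10.2
eef_pos: [559.7, 113.2, 104.2]
tcp_rot: [-3.141, -0.003, -3.112]
contact_force: [-5.9, -2.3, -3.4]
opening: 0.183
```

Request:
jog_arm(moves=[{"grip":1,"translation":[0,0.0005,0],"twist":[0,0,0]}])

```text
clock: 10.28
eef_pos: [559.7, 113.6, 104.2]
tcp_rot: [-3.141, -0.003, -3.112]
contact_force: [-5.4, -3.3, -4.1]
opening: 0.176
```

Request:
jog_arm(moves=[{"grip":1,"translation":[0,0.0003,0],"twist":[0,0,0]}])

```text
clock: 10.37
eef_pos: [559.6, 113.8, 104.2]
tcp_rot: [-3.141, -0.003, -3.112]
contact_force: [-5.7, -3.4, -4.1]
opening: 0.18
```

Request:
jog_arm(moves=[{"grip":1,"translation":[0,0.0003,0],"twist":[0,0,0]}])

```text
clock: 10.45
eef_pos: [559.7, 114.0, 104.2]
tcp_rot: [-3.141, -0.003, -3.112]
contact_force: [-5.4, -3.8, -4.0]
opening: 0.178
```

Request:
jog_arm(moves=[{"grip":1,"translation":[0,0.0003,0],"twist":[0,0,0]},{"grip":1,"translation":[0.0043,0,0.002],"twist":[0,0,0]},{"grip":1,"translation":[0.0056,0,0.0031],"twist":[0,0,0]},{"grip":1,"translation":[0.0053,0,0.0036],"twist":[0,0,0]}])

```text
clock: 10.78
eef_pos: [550.6, 114.7, 98.5]
tcp_rot: [3.141, 0.011, -3.112]
contact_force: [6.6, -4.7, 8.6]
opening: 0.175
```

Request:
jog_arm(moves=[{"grip":1,"translation":[0.005,0,0.004],"twist":[0,0,0]},{"grip":1,"translation":[0.0047,0,0.0044],"twist":[0,0,0]},{"grip":1,"translation":[0.0043,0,0.0047],"twist":[0,0,0]},{"grip":1,"translation":[0,0,0],"twist":[0,0,0]}])

```text
clock: 11.12
eef_pos: [535.0, 114.2, 84.3]
tcp_rot: [3.141, 0.008, -3.112]
contact_force: [2.4, -4.0, 0.7]
opening: 0.183
```

Request:
jog_arm(moves=[{"grip":1,"translation":[0.0039,0,0.0051],"twist":[0,0,0]},{"grip":1,"translation":[0.0035,0,0.0053],"twist":[0,0,0]},{"grip":1,"translation":[0.0031,0,0.0056],"twist":[0,0,0]},{"grip":1,"translation":[0,0,0],"twist":[0,0,0]}])

```text
clock: 11.45
eef_pos: [524.0, 114.0, 67.7]
tcp_rot: [3.141, 0.006, -3.112]
contact_force: [4.0, -2.4, -1.8]
opening: 0.177
```

Request:
jog_arm(moves=[{"grip":1,"translation":[0.0026,0,0.0058],"twist":[0,0,0]},{"grip":1,"translation":[0.0021,0,0.006],"twist":[0,0,0]},{"grip":1,"translation":[0.001,0,0.003],"twist":[0,0,0]},{"grip":1,"translation":[0,0,0],"twist":[0,0,0]}])

```text
clock: 11.78
eef_pos: [518.2, 113.9, 53.0]
tcp_rot: [3.141, 0.006, -3.112]
contact_force: [2.0, -2.6, 2.2]
opening: 0.181
```

Run:
```python
from rig import r
import cv2,numpy as np
print(r.sense()['contact_force'])
for n,(a,b,e,f) in dict(top=(140,220,215,440),side=(150,290,280,420)).items():
    p,d=r.grab_frame(n)
    cv2.imwrite(f"pics/{n}10.png",cv2.resize(p[a:b,e:f,::-1],None,fx=3.5,fy=3.5,interpolation=cv2.INTER_CUBIC))
p,d=r.grab_frame('wrist');cv2.imwrite("pics/wrist10.png",p[:,:,::-1])
```

```text
[ 1.96702088 -2.58563736  2.18140545]
```

View pics/wrist10.png

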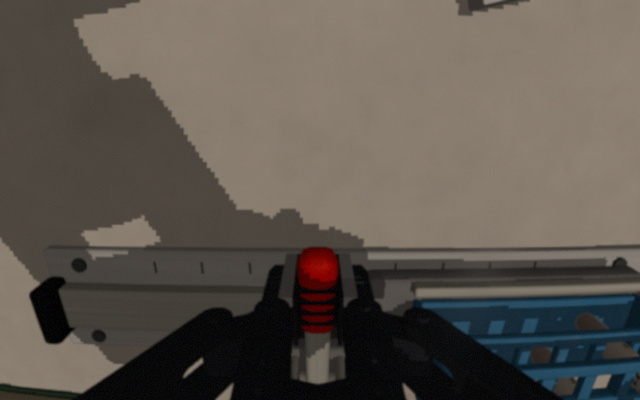

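View pics/side10.png

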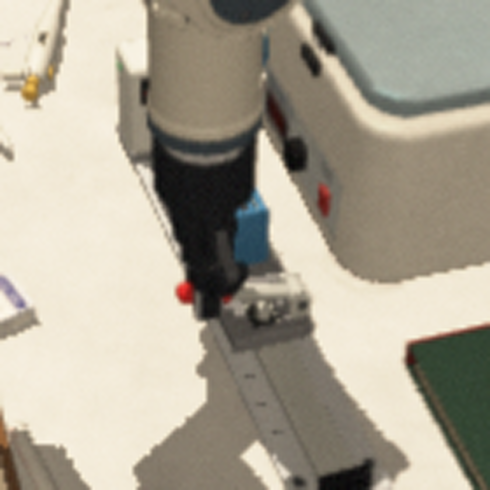

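Request:
jog_arm(moves=[{"grip":1,"translation":[0.0003,0,0.0015],"twist":[0,0,0]},{"grip":1,"translation":[0.0003,0,0.0015],"twist":[0,0,0]},{"grip":1,"translation":[0,0,0],"twist":[0,0,0]}])

```text
clock: 12.18
eef_pos: [517.3, 113.8, 50.1]
tcp_rot: [3.141, 0.005, -3.112]
contact_force: [3.1, -2.1, 9.3]
opening: 0.182
```

Request:
jog_arm(moves=[{"grip":1,"translation":[0.0003,0,0.0015],"twist":[0,0,0]},{"grip":1,"translation":[0,0,0],"twist":[0,0,0]}])

```text
clock: 12.35
eef_pos: [517.0, 113.8, 48.9]
tcp_rot: [3.141, 0.005, -3.112]
contact_force: [0.6, -2.2, 14.2]
opening: 0.177
```

Request:
jog_arm(moves=[{"grip":1,"translation":[0,0,0.0015],"twist":[0,0,0]},{"grip":1,"translation":[0,0,0],"twist":[0,0,0]}])

```text
clock: 12.52
eef_pos: [517.1, 113.8, 48.3]
tcp_rot: [3.141, 0.005, -3.112]
contact_force: [-3.4, -4.8, 28.0]
opening: 0.182
```

Request:
jog_arm(moves=[{"grip":1,"translation":[0,0,0.001],"twist":[0,0,0]},{"grip":1,"translation":[0,0,0],"twist":[0,0,0]}])

```text
clock: 12.68
eef_pos: [517.1, 113.8, 47.9]
tcp_rot: [3.141, 0.005, -3.112]
contact_force: [-5.2, -5.1, 35.5]
opening: 0.181
```

Request:
jog_arm(moves=[{"grip":1,"translation":[0,0,-0.0015],"twist":[0,0,0]},{"grip":1,"translation":[0,0,0],"twist":[0,0,0]}])

```text
clock: 12.85
eef_pos: [517.1, 113.8, 48.5]
tcp_rot: [3.141, 0.005, -3.112]
contact_force: [-0.4, -4.2, 22.5]
opening: 0.183
```

Request:
jog_arm(moves=[{"grip":1,"translation":[0,0,-0.0008],"twist":[0,0,0]},{"grip":0.4,"translation":[0,0,0],"twist":[0,0,0]},{"grip":0.2,"translation":[0,0,0],"twist":[0,0,0]},{"grip":0.1,"translation":[0,0,0],"twist":[0,0,0]},{"grip":0,"translation":[0,0,0],"twist":[0,0,0]},{"grip":0,"translation":[0,0,0],"twist":[0,0,0]}])

```text
clock: 13.35
eef_pos: [514.1, 113.4, 46.5]
tcp_rot: [-3.142, -0.001, -3.112]
contact_force: [-0.2, 0.6, 0.2]
opening: 0.498
```

Run:
```python
from rig import r
import cv2,numpy as np
print(r.sense()['contact_force'])
p,d=r.grab_frame('wrist');cv2.imwrite("pics/wrist11.png",p[:,:,::-1])
```

```text
[-0.20322962  0.62646535  0.18190548]
```

View pics/wrist11.png

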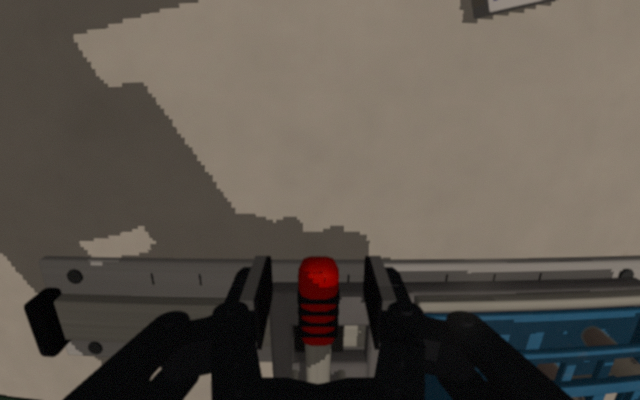

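Free and clear of the grip. I'll withdraw straight up, then towards the robot.

Request:
jog_arm(moves=[{"grip":0,"translation":[0,0,-0.01],"twist":[0,0,0]},{"grip":0,"translation":[0,0,-0.02],"twist":[0,0,0]},{"grip":0,"translation":[0,0,-0.025],"twist":[0,0,0]},{"grip":0,"translation":[0,0,-0.025],"twist":[0,0,0]},{"grip":0,"translation":[0,0,-0.025],"twist":[0,0,0]},{"grip":0,"translation":[0.01,-0.01,-0.02],"twist":[0,0,0]},{"grip":0,"translation":[0.02,-0.02,-0.01],"twist":[0,0,0]},{"grip":0,"translation":[0.025,-0.025,0],"twist":[0,0,0]},{"grip":0,"translation":[0.025,-0.025,0],"twist":[0,0,0]},{"grip":0,"translation":[0.025,-0.025,0],"twist":[0,0,0]}])

```text
clock: 14.23
eef_pos: [411.5, 4.6, 182.6]
tcp_rot: [-3.142, 0.001, -3.112]
contact_force: [0.9, -0.8, 0.1]
opening: 0.503
```

Request:
jog_arm(moves=[{"grip":0,"translation":[0.025,-0.025,0],"twist":[0,0,0]},{"grip":0,"translation":[0.02,-0.025,0],"twist":[0,0,0]},{"grip":0,"translation":[0.01,-0.02,0],"twist":[0,0,0]},{"grip":0,"translation":[0,0,0],"twist":[0,0,0]},{"grip":0,"translation":[0,0,0],"twist":[0,0,0]}])

```text
clock: 14.65
eef_pos: [359.5, -66.9, 182.5]
tcp_rot: [-3.141, 0.001, -3.115]
contact_force: [0.4, 0.5, 0.0]
opening: 0.496
```

Run:
```python
from rig import r
import cv2,numpy as np
from h import *
print(r.sense()['contact_force'],r.sense()['eef_pos'])
P={}
for n,(a,b,e,f) in dict(top=(140,220,215,440),side=(150,290,280,420)).items():
    p,d=r.grab_frame(n);P[n]=p
    cv2.imwrite(f"pics/{n}12.png",cv2.resize(p[a:b,e:f,::-1],None,fx=3.5,fy=3.5,interpolation=cv2.INTER_CUBIC))
cen=[]
for n,roi in(('top',(180,215,340,372)),('side',(215,260,320,365))):
    a=P[n][roi[0]:roi[1],roi[2]:roi[3]].astype(int);m=(a[...,0]>110)&(a[...,1]<70)&(a[...,2]<80)
    v,u=np.nonzero(m);print(n,len(u),u.min()+roi[2],u.max()+roi[2],v.min()+roi[0],v.max()+roi[0]);cen.append(ray(r.calibration(n),u.mean()+roi[2],v.mean()+roi[0]))
(o1,d1),(o2,d2)=cen
k=np.linalg.lstsq(np.c_[d1,-d2],o2-o1,rcond=None)[0];print(o1+d1*k[0],o2+d2*k[1])
```

```text
[0.40978192 0.45660134 0.00691516] [359.48973516 -66.94733735 182.45614853]
top 77 354 361 190 207
side 54 331 345 231 236
[516.56995688 113.72529647  67.61350388] [516.8234875  113.68737786  67.65423395]
```

View pics/top12.png

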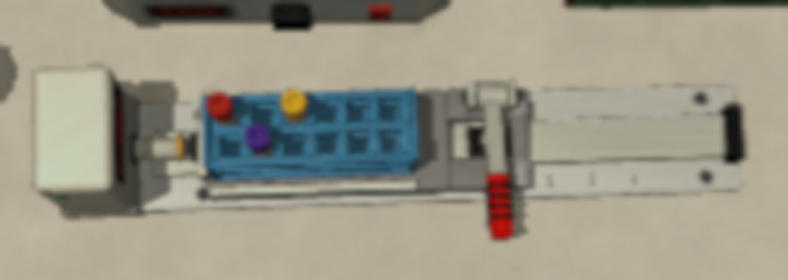

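View pics/side12.png

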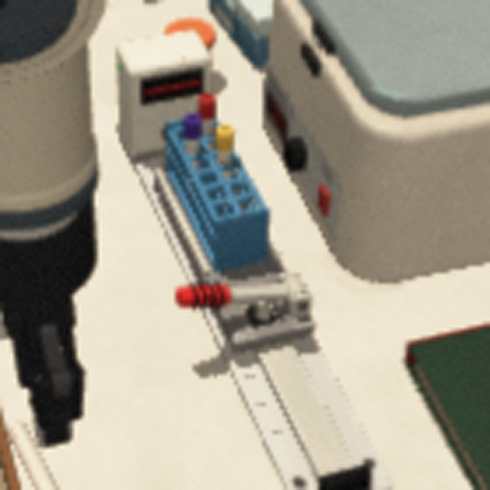

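```bash
python3 -c "
from rig import r
print(r.sign_off())"
```

```text
the job is handed in; nothing more can be done
None
```

The job is done and handed in at about 15 s of the 58 s allowed. The carriage sits against the spring buffer with the brake lever fully down.

- **Release:** I gripped the red lever by its sides, lifted it along its arc to about the raised stop, and only then moved the carriage.
- **Slide:** I moved the carriage about 103 mm along the rail. Over the last part I crept forward in 0.3–0.5 mm steps until the push rose from about 1.4 N to about 4 N. That puts first contact at roughly TCP y = 112.8 mm, and the spring was pressed about 1.2–1.9 mm at most, never near bottoming out.
- **Lock:** I held the carriage there and pushed the lever down until the force climbed steeply to about 35 N at the end stop. Then I let go and backed the arm away.

**Last checks:** In the two camera views the lever grip sat 5.6 mm lower than at the start; 5.4 mm was expected for fully down. The grip had moved 103.8 mm in y, which agrees with where I had held the carriage. The rack end is at the buffer, and the tool reads about zero force. I never moved near the bystander objects, but I did not measure them again.

**Less certain:** I inferred the final spring compression of about 1 mm from force and position, good to about 0.5 mm; the cameras are too coarse to show it. During locking the measured y settled back by about 0.2–0.4 mm. On release the tool moved another 0.4 mm the same way, but the grip's measured position did not show the carriage moving.

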